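# Draw a flow-cell cover down crosswise and open its inlet

## Robot

A 7-joint arm with a two-finger parallel gripper is mounted at the origin on the work surface. World frame = base frame: x ahead of the robot, y to its left, z up, the work surface at z = 0. Lengths are in mm, angles in rad, forces in N, time in s.
With the tool pointing down it reaches from about 425 to 950 mm from the base axis. Payload 16.7 kg.
Tool frame: the origin (TCP) lies at the very end of the fingers, on their centre line; the grasp point (between the pads) lies manip.tcp_to_grasp behind it (manip.tcp_to_grasp is the distance from the TCP to the grasp point, in mm); z points along the fingers, y is the line along which they close (so a half turn about z gives the same grasp; the last joint's range is limited). The gripper opens to 94 mm and grips with 3 to 60 N. Pads are 16 mm wide; open, the fingers measure 119 mm over their backs; the gripper's body (75 mm by 177 mm) begins 78 mm behind the grasp point.
Start: joints at [-0.149, 0.426, 0.074, 1.606, -0.034, 1.111, -0.067], TCP at [674.962, -0.018, 205.467] pointing down, gripper open.
Joint ranges: [-2.85, 2.85], [-0.5, 2.14], [-1.23, 1.37], [0.21, 2.46], [-1.02, 4.16], [0.16, 2.05], [-2.73, 2.73]. Speed limits (rad/s): [1.89, 1.89, 2.39, 2.39, 3.01, 3.01, 3.01].

## Interface

Orientations are given as a unit quaternion [w, x, y, z].
In Python, from station import manip gives the robot as it stands.
- The arm moves only by the shell command python3 -m inch 'ROWS' [OPENING]. ROWS is JSON, a list of rows, each a list of 6 numbers: the shift along the tool's x, y, z each as a share of 40 mm, from -1 to 1, then the turn, a rotation vector about the tool's x, y, z each as a share of 5 degrees, from -1 to 1. In form: [[dx, dy, dz, rx, ry, rz], ...]. A call has 1 to 10 rows; each row shifts and turns the commanded pose from where the row before left it, along the tool's axes as they then stand; what a row does not reach is not made up. A row lasts 1/8 s, in which the tool goes at most 62.5 mm and 10.7 degrees, less where a joint would pass 70% of its speed; a pose out of reach is approached as far as the arm can. A call with a number of a shift or a turn outside -1 to 1 is refused whole. A call with a gripper value outside its range is refused whole. OPENING is the gripper's target within -1 to 1 (fully open at 1, half-way at 0, shut at -1), set as the call begins (- or left out, the last holds). The fingers move at their own pace and stop on an object; the grip force is fixed at half the most. Time passes only in rows, so rows that do not move let the fingers close. It gives the time, the measured TCP pose, the force, the opening and the grip force at its end, in the units of the state.
- manip.sense(): the state, without advancing time (a new reading comes with each control period).
- manip.camera(name): name is "scene" or "side" or "wrist"; returns a dict with "color" (400x640x3 uint8, red, green, blue), "z_map" (400x640 float32, mm along the optical axis (not along the pixel's ray), 0 where there is no reading), "fx", "fy", "cx", "cy" (pixels), "origin" and "rotation" of the camera in the world. Camera axes: x right, y up, looking along -z (the intrinsics and any distortion apply to the point x, -y, -z); pixel columns grow to the right and rows downward; lengths in mm; the calibration is good to about 2 mm. The wrist camera is an equidistant fisheye: a pixel r from the principal point sees the ray r / f radians off the axis. A picture is of the moment at which its call begins.
- manip.finish_job(): hands the job in; it is judged then, once.
The state is a dict: "clock": time; "q": joint angles; "dq": joint speeds; "joint_efforts": joint torques, N m; "ee_pos": TCP position; "tcp_rot": TCP orientation; "force": force on the tool from outside, world axes, zero at the start; "wrist_torque": the same for the moment, N m; "opening": opening from 0.0 (shut) to 1.0 (fully open); "gripper_force": force on a finger pad.
Only numpy, scipy, OpenCV 4.12 (cv2) and the standard library are available. Lean on these libraries where they do the work, as an engineer would, in place of code of your own. Each camera call takes 0.05 s, during which the arm holds its last target. There are 200 camera calls.

## Task

Finish sealing the flow cell so that its sloping cover goes down level: two diagonally opposite wing screws are already about half way, so first turn the other two clockwise to half way as well (wings lying straight across the slope), then tighten all four fully, one diagonal pair before the other, until the cover lies flat on its gasket. Only then swing the inlet valve's handle fully open, in line with its pipe, and let go. Do not disturb the bottle, the cup or the wrench.

Things in the scene. Friction and masses are not known exactly. Their poses are not given: they have to be found in the camera images.
- seat: Sloping face of the fixed aluminium flow cell (170 x 170 mm) with its black gasket, under the cover. Origin at the face's centre, 160 mm above the bench. It slopes up away from the robot at 25 degrees: z is its outward normal, x runs up the slope (away from the robot), y to the left. The cell can stand turned by up to 15 degrees either way.
- cover: Square steel cover plate, 150 x 150 x 10 mm, origin at the centre of its underside, axes as the seat's; boss 48 mm across, 6 mm high, in its middle; a low rim keeps it in place. Springs press it up against the heads of four wing screws: 10.6 mm off the seat when all are loose, 1 mm when all are tight. A screw 1 rad ahead of the rest tilts it by about 0.028 rad.
- screw_fl (a joint): Angle of the far left wing screw (near = lower on the slope, on the robot's side). 0 = fully loose, 2.4 rad = fully tight (hard stop); tightens clockwise seen from above the cover. About 1.2 is half way: there the wing lies level, straight across the slope. Turning takes about 0.1 N m; it stays where left.
- wing_fl (a point): Grip point of the far left wing screw, 50 mm along x and 50 mm along y from the cover's centre: the wing is an upright flat dark-steel bar 36 mm long (its x axis), 10 mm thick (its y axis) and 26 mm high, its top 10 mm above this point, its bottom 16 mm below it and 14 mm clear of the cover. z points out of the cover along the screw's axis. It turns with the screw and goes 4 mm down z per rad.
- screw_fr (a joint): Angle of the far right wing screw (near = lower on the slope, on the robot's side). 0 = fully loose, 2.4 rad = fully tight (hard stop); tightens clockwise seen from above the cover. About 1.2 is half way: there the wing lies level, straight across the slope. Turning takes about 0.1 N m; it stays where left.
- wing_fr (a point): Grip point of the far right wing screw, 50 mm along x and 50 mm along y from the cover's centre: the wing is an upright flat dark-steel bar 36 mm long (its x axis), 10 mm thick (its y axis) and 26 mm high, its top 10 mm above this point, its bottom 16 mm below it and 14 mm clear of the cover. z points out of the cover along the screw's axis. It turns with the screw and goes 4 mm down z per rad.
- screw_nl (a joint): Angle of the near left wing screw (near = lower on the slope, on the robot's side). 0 = fully loose, 2.4 rad = fully tight (hard stop); tightens clockwise seen from above the cover. About 1.2 is half way: there the wing lies level, straight across the slope. Turning takes about 0.1 N m; it stays where left.
- wing_nl (a point): Grip point of the near left wing screw, 50 mm along x and 50 mm along y from the cover's centre: the wing is an upright flat dark-steel bar 36 mm long (its x axis), 10 mm thick (its y axis) and 26 mm high, its top 10 mm above this point, its bottom 16 mm below it and 14 mm clear of the cover. z points out of the cover along the screw's axis. It turns with the screw and goes 4 mm down z per rad.
- screw_nr (a joint): Angle of the near right wing screw (near = lower on the slope, on the robot's side). 0 = fully loose, 2.4 rad = fully tight (hard stop); tightens clockwise seen from above the cover. About 1.2 is half way: there the wing lies level, straight across the slope. Turning takes about 0.1 N m; it stays where left.
- wing_nr (a point): Grip point of the near right wing screw, 50 mm along x and 50 mm along y from the cover's centre: the wing is an upright flat dark-steel bar 36 mm long (its x axis), 10 mm thick (its y axis) and 26 mm high, its top 10 mm above this point, its bottom 16 mm below it and 14 mm clear of the cover. z points out of the cover along the screw's axis. It turns with the screw and goes 4 mm down z per rad.
- valve (a joint): Handle of the inlet valve at the right of the cell. It starts at 0 to 0.3. 0 = closed (handle points to the robot side, across the pipe), 1.57 rad = fully open (handle in line with the pipe, pointing away from the cell; hard stop). Opens counter-clockwise seen from above; needs about 1 N at the grip; it stays where left.
- valve_grip (a point): Upright black round grip at the end of the valve handle, 14 mm across, 36 mm high, standing 68 mm from the valve's axis; this point is on its centre line, 12 mm below its top and 24 mm above its foot on the flat handle; about 106 mm above the bench. It moves with the handle.
- valve_axis (a point): Point on the vertical turning axis of the valve, at the top of the fixed valve body (36 mm across), 70 mm above the bench.
- bottle: Bystander: glass bottle with a blue cap, 70 mm across, 150 mm high, loose, left of the cell. Origin at the centre of its foot.
- beaker: Bystander: white cup, 64 mm across, 75 mm high, loose, left of the cell. Origin at the centre of its foot.
- wrench: Bystander: open wrench 140 mm long lying loose on the bench on the robot's side of the cell, origin at its middle underside.
There are look-alikes about, which are no part of the job. What is meant by the cover is not orange or red, and is the larger of those in its own colour.

How it is judged (in metres and radians):
On the way, in this order (a step that is already met when the one before it is completed fails the run):
1. all four screws are about half way (0.8 to 1.7 rad) (value of joint screw_fl between 0.8 and 1.7 rad and value of joint screw_fr between 0.8 and 1.7 rad and value of joint screw_nl between 0.8 and 1.7 rad and value of joint screw_nr between 0.8 and 1.7 rad), for 0.1 s.
2. two diagonally opposite screws are fully tight (over 2.2 rad) while the other two are still about half way (under 1.7 rad) (((value of joint screw_fl between 2.2 and 9 rad and value of joint screw_nr between 2.2 and 9 rad and value of joint each of screw_fr, screw_nl below 1.7 rad) or (value of joint screw_fr between 2.2 and 9 rad and value of joint screw_nl between 2.2 and 9 rad and value of joint each of screw_fl, screw_nr below 1.7 rad))), for 0.1 s.
3. all four screws are fully tight (over 2.2 rad) (value of joint each of screw_fl, screw_fr, screw_nl, screw_nr above 2.2 rad), for 0.1 s.
4. the valve handle is fully open (over 1.4 rad) (value of joint valve above 1.4 rad), for 0.1 s.
At the end, for the whole second after the job is handed in: All four wing screws are over 2.2 rad, the cover lies within 0.012 rad of the seat's plane with its centre less than 3 mm above the seat, the valve handle is over 1.4 rad and still, everything is let go, and the bottle, cup and wrench are within 30 mm of where they stood (all of step 3 and angle between the z axis of cover and the z axis of seat, either way round below 0.012 rad and z of cover in the frame of seat below 0.003 m and value of joint valve above 1.4 rad and velocity of joint valve below 0.05 rad/s and distance of each of bottle, beaker, wrench from where it was at the start of the episode below 0.03 m); the robot touches nothing.
It fails at once if the cover rocks by more than 0.048 rad (2.75 degrees) out of the seat's plane, as when one screw runs more than about 1.7 rad ahead of the others (angle between the z axis of cover and the z axis of seat, either way round above 0.048 rad).
It fails at once if the valve handle passes 0.7 rad while a screw is not yet tight (under 2.1 rad) (value of joint valve above 0.7 rad and value of joint any of screw_fl, screw_fr, screw_nl, screw_nr below 2.1 rad).
It fails at once if the bottle, cup or wrench is pushed by more than 30 mm or the bottle or cup tips over (distance of any of bottle, beaker, wrench from where it was at the start of the episode above 0.03 m or angle between any of bottle, beaker's own z axis and vertical above 0.4 rad).
It also fails if it takes over 72 s, if anything falls off the work surface, if the arm or the gripper's body presses on something with over 40 N, if the wrist force passes 120 N, or if a joint passes its speed limit or range.

## Working session

There is one attempt and no reset: what is moved stays moved. The work goes in short steps, Python scripts to look and compute and a shell command to move; the robot and the scene stay as the last step left them, time stands still between calls to the robot, and variables do not carry over. Pictures are saved under pics/ and viewed, at most 10 in all, crops included, and the job is handed in when it is done.

```bash
ls; mkdir -p pics
cat > h.py <<'E'
import numpy as np, cv2
from station import manip
from scipy.spatial.transform import Rotation as R
def rot(a):
    a=np.array(a,float)
    return a if a.shape==(3,3) else R.from_quat([a[1],a[2],a[3],a[0]]).as_matrix()
def cloud(c):
    z=c["z_map"]; v,u=np.mgrid[0:z.shape[0],0:z.shape[1]]
    p=np.stack([(u-c["cx"])/c["fx"]*z,-(v-c["cy"])/c["fy"]*z,-z],-1)
    return p@rot(c["rotation"]).T+np.array(c["origin"])
E
python3 - <<'E'
from h import *
import pickle
for n in ["scene","side"]:
    c=manip.camera(n); pickle.dump(c,open(n+".pkl","wb"))
    cv2.imwrite(f"pics/{n}0.png",c["color"][:,:,::-1]); print(n,c["origin"],c["rotation"],c["fx"],c["cx"],c["cy"])
print(manip.sense()); print(manip.tcp_to_grasp)
E
```

```text
pics
scene [1361.25637057 -283.79719269  961.6719261 ] [0.78678208 0.33268657 0.1943944  0.48218713] 508.8779783009018 324.9746347241893 199.99306894301665
side [225.29733504 657.9345771  735.16812966] [-0.27514236 -0.14057967  0.40831247  0.85896157] 368.8417375886859 313.4041934445627 199.32877119229136
{'clock': 0.1, 'q': array([-0.14951427,  0.42667862,  0.07385375,  1.60650989, -0.03409585,
        1.11079263, -0.06706832]), 'dq': array([-0.00046274, -0.00134226, -0.00056093, -0.00190921, -0.00010719,
       -0.00091363,  0.00192166]), 'joint_efforts': array([ 8.83693836e-03, -9.37480974e+01,  3.67656559e+00, -4.55044663e+01,
       -4.87404736e-02,  1.68144610e-02,  1.07460426e-04]), 'ee_pos': array([ 6.74622469e+02, -1.83317151e-02,  2.04854165e+02]), 'tcp_rot': array([-3.68566772e-04,  7.07100839e-01,  7.07112498e-01, -4.27709607e-04]), 'force': array([0.52662887, 0.25159066, 0.25169167]), 'wrist_torque': array([ 0.0208762 , -0.01402039,  0.06819762]), 'gripper_force': 0.0, 'opening': 0.9999985526744724}
18.8
```

View pics/scene0.png

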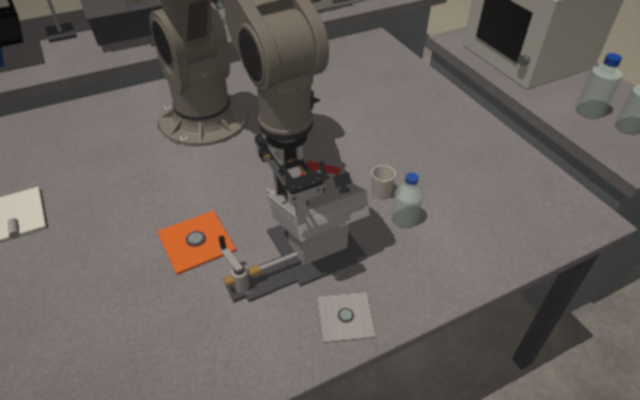

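View pics/side0.png

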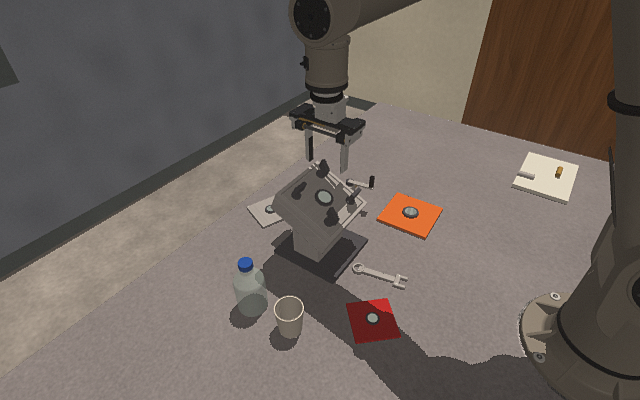

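The scene picture shows the cell (about 320,235, partly behind the gripper), the valve with its black grip at (222,243) and its axis at (240,275), the bottle at (408,200) and the cup at (383,182). The side picture shows four cover-like plates:
- orange at (410,213)
- red at (372,320)
- a small grey plate on the bench at (265,210)
- the grey plate on the cell at (322,200), with four wings

The one on the cell fits: it is grey, larger than the other grey plate, and carries the screws. I'll confirm in an enlarged crop and fit its plane.

Run:
```python
from h import *
import pickle
c=pickle.load(open("side.pkl","rb")); P=cloud(c)
im=c["color"][150:270,240:400,::-1]
cv2.imwrite("pics/crop1.png",cv2.resize(im,(800,600),interpolation=cv2.INTER_CUBIC))
for uv in [(324,198),(345,215),(312,205),(300,205),(340,190),(371,181),(410,213),(372,320)]:
    print(uv,P[uv[1],uv[0]].round(1))
# plane fit of sloping points
reg=P[165:250,265:370].reshape(-1,3)
rng=np.random.default_rng(0);best=0
for _ in range(3000):
    a=reg[rng.choice(len(reg),3,False)]; n=np.cross(a[1]-a[0],a[2]-a[0]); 
    if np.linalg.norm(n)<1: continue
    n/=np.linalg.norm(n); n*=np.sign(n[2])
    if not .8<n[2]<.97: continue
    d=abs((reg-a[0])@n); k=(d<2).sum()
    if k>best: best=k; B=(n,a[0])
n,a=B; I=reg[abs((reg-a)@n)<2.5]; m=I.mean(0); n=np.linalg.svd(I-m)[2][2]; n*=np.sign(n[2]);print(best,n,np.degrees(np.arccos(n[2])),np.degrees(np.arctan2(-n[1],-n[0])),m)
```

```text
(324, 198) [621.2  85.1 178.5]
(345, 215) [566.4  74.8 144. ]
(312, 205) [630.6 121.4 176.8]
(300, 205) [649.2 143.5 183. ]
(340, 190) [614.1  24.3 167.7]
(371, 181) [ 605.5 -130.2  107. ]
(410, 213) [ 488.3 -170.1   14.7]
(372, 320) [405.8 208.7  11.2]
2528 [-0.42127278 -0.00613309  0.90691324] 24.917789847785937 0.8340797788027641 [623.88076374  90.74861795 173.19612967]
```

View pics/crop1.png

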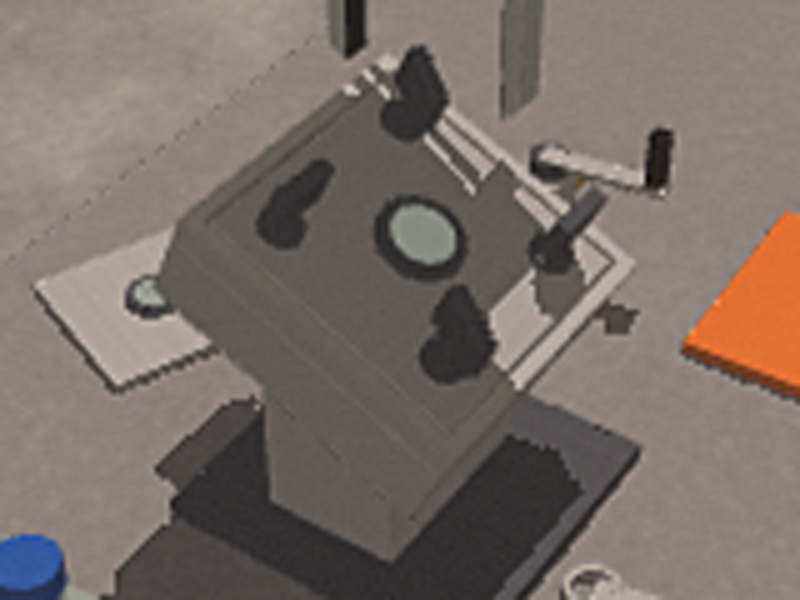

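The crop confirms it: the grey cover on the cell, with its boss at about (422,235) in the crop. The fl wing (290,205) and nr wing (570,230) lie across the slope (half way). The fr wing (415,95) and nl wing (460,335) are turned (loose). Next I'll measure the frame and the wing angles.

```bash
cat > meas.py <<'E'
from h import *
def measure(c,n,m,yaw,center):
    P=cloud(c)
    # cover frame from normal + yaw
    x=np.array([np.cos(yaw),np.sin(yaw),0]); x-=n*(x@n); x/=np.linalg.norm(x); y=np.cross(n,x)
    F=np.stack([x,y,n],1)
    L=(P-center)@F
    for name,s in dict(fl=(1,1),fr=(1,-1),nl=(-1,1),nr=(-1,-1)).items():
        q=L-np.array([50*s[0],50*s[1],0])
        k=(q[...,2]>16)&(q[...,2]<48)&(np.hypot(q[...,0],q[...,1])<27)
        w=q[k]
        r=cv2.minAreaRect(w[:,:2].astype(np.float32)) if len(w)>4 else None
        t=w[w[:,2]>w[:,2].max()-6]
        rt=cv2.minAreaRect(t[:,:2].astype(np.float32))
        u=np.linalg.svd(w[:,:2]-w[:,:2].mean(0))[2][0]
        print(name,len(w),"mean",w.mean(0).round(1),"zmax",w[:,2].max().round(1),"pca deg from y",np.degrees(np.arctan2(-u[0],u[1])).round(1),"rect",np.round(r[0]+r[1],1),r[2].__round__(1),"top",np.round(rt[0]+rt[1],1),round(rt[2],1))
    return F,L
E
python3 - <<'E'
from meas import *
import pickle
c=pickle.load(open("side.pkl","rb")); P=cloud(c)
n=np.array([-0.42127278,-0.00613309,0.90691324]); m=np.array([623.88,90.75,173.2])
h=(P-m)@n
# boss: points 4..9 above plane
reg=np.zeros(h.shape,bool); reg[185:212,312:338]=1
k=reg&(h>3)&(h<10); print("boss",P[k].mean(0).round(1),k.sum(),h[k].mean())
# edges of plate: mask of on-plane pts
k=(abs(h)<2.5); k[:150]=0;k[270:]=0;k[:,:255]=0;k[:,380:]=0
yaw=0.0145
x=np.array([np.cos(yaw),np.sin(yaw),0]); x-=n*(x@n); x/=np.linalg.norm(x); y=np.cross(n,x)
q=(P[k]-m); X=q@x; Y=q@y
r=cv2.minAreaRect(np.stack([X,Y],1).astype(np.float32)); print("plate rect",r, np.percentile(X,[.5,99.5]),np.percentile(Y,[.5,99.5]))
b=(slice(185,212),slice(312,338))
kb=reg&(h>3)&(h<10)
bx=(P[kb]-m)@x; by=(P[kb]-m)@y; print("boss xy",cv2.minEnclosingCircle(np.stack([bx,by],1).astype(np.float32)), bx.min(),bx.max(),by.min(),by.max())
print(np.histogram(h[150:270,255:380],bins=np.arange(-20,50,2)))
ctr=m+x*(bx.min()+bx.max())/2+y*(by.min()+by.max())/2
print("ctr",ctr)
measure(c,n,m,yaw,ctr)
E
```

```text
boss [622.6  83.7 179.6] 241 6.334468388874623
plate rect ((16.974533081054688, -10.38177490234375), (175.51280212402344, 200.51211547851562), 89.79655456542969) [-82.56961623  87.28729438] [-93.53443788  76.44787672]
boss xy ((4.389747142791748, -9.353374481201172), 27.233152389526367) -21.1470383931758 31.472692286820294 -36.33983405796757 15.748672367354903
(array([  45,   46,   47,   41,   47,   53,   55,   62,  208, 1303, 1274,
        177,  124,  158,   69,   15,   13,   14,   11,   17,   21,   26,
         25,   21,   18,   30,   24,   28,   31,   72,   55,   57,   56,
         10]), array([-20, -18, -16, -14, -12, -10,  -8,  -6,  -4,  -2,   0,   2,   4,
         6,   8,  10,  12,  14,  16,  18,  20,  22,  24,  26,  28,  30,
        32,  34,  36,  38,  40,  42,  44,  46,  48]))
ctr [628.71102545  80.52333349 175.37491416]
fl 104 mean [-4.7  6.1 33.9] zmax 41.8 pca deg from y -4.8 rect [-4.1  0.7 39.6 10.7] 89.3 top [-3.8  0.7 39.6 10.2] 89.3
fr 128 mean [-4.4  5.4 35. ] zmax 45.5 pca deg from y 60.7 rect [-3.   2.8 11.9 36.9] 55.0 top [-3.1  2.4 11.  36.7] 56.2
nl 153 mean [-3.8  4.9 35.7] zmax 46.2 pca deg from y 65.1 rect [-3.5  1.7 11.8 36.7] 62.5 top [-3.6  2.1 10.4 35.5] 62.9
nr 80 mean [-3.9  7.5 34.1] zmax 42.7 pca deg from y -2.6 rect [-3.5  3.4 37.1 10.2] 89.1 top [-3.   3.1 34.2  8.9] 89.9
```

```bash
cat > plan.py <<'E'
from h import *
import sys
YAW=0.0135; T=np.radians(25)
C0=np.array([628.7,80.5,175.4])   # boss centre on cover-top plane, before correction
n=np.array([-np.sin(T)*np.cos(YAW),-np.sin(T)*np.sin(YAW),np.cos(T)])
x=np.array([np.cos(T)*np.cos(YAW),np.cos(T)*np.sin(YAW),np.sin(T)]); y=np.cross(n,x)
F=np.stack([x,y,n],1); C=C0+F@[-3.4,2.1,0]
S=dict(fl=(50,50),fr=(50,-50),nl=(-50,50),nr=(-50,-50))
def pose(name,ang,lift):
    p=C+F@[*S[name],36-4*(ang-0.15)+lift] ; a=1.2-ang   # a: ccw about n
    ty=np.cos(a)*x+np.sin(a)*y; tz=-n; M=np.stack([np.cross(ty,tz),ty,tz],1)
    return p+tz*manip.tcp_to_grasp, M
def go(p,M):
    s=manip.sense(); M0=rot(s["tcp_rot"]); 
    rv=R.from_matrix(M0.T@M).as_rotvec(degrees=True)/5
    d=p-s["ee_pos"]
    print("t",round(s["clock"],2),"rot units",rv.round(2),"then shift units",(M.T@d/40).round(3),"| shift in present axes",(M0.T@d/40).round(3))
def angnow():
    s=manip.sense(); M=rot(s["tcp_rot"]); a=np.arctan2(M[:,1]@y,M[:,1]@x); print("screw angle of tool",round(1.2-a,3),"grasp pt in cover",(F.T@(s["ee_pos"]-M[:,2]*manip.tcp_to_grasp-C)).round(1),"tilt err deg",np.degrees(np.arccos(-M[:,2]@n)).round(2),"F",s["force"].round(1),"op",round(s["opening"],3),s["gripper_force"])
if __name__=="__main__":
    angnow(); go(*pose(sys.argv[1],float(sys.argv[2]),float(sys.argv[3])))
E
python3 -c "
from plan import *
print(C,[ (k,pose(k,.2,0)[0].round(1)) for k in S])"
python3 -m inch '[[0,0,-0.8,0,0,0],[0,0,-0.9,0,0,0],[0,0,0,0,0,0]]' 0; python3 plan.py fr 0.22 50
```

```text
[625.59048518  82.55821038 173.96309791] [('fl', array([663. , 133.1, 210.5])), ('fr', array([664.4,  33.1, 210.5])), ('nl', array([572.4, 131.8, 168.2])), ('nr', array([573.8,  31.9, 168.2]))]
clock: 0.48
ee_pos: [676.1, -0.1, 276.1]
tcp_rot: [0.001, 0.707, 0.707, 0.001]
force: [0.6, 0.3, -1.5]
opening: 0.718
gripper_force: 0.0
screw angle of tool 1.215 grasp pt in cover [ 95.8 -83.3  88.8] tilt err deg 24.78 F [ 0.6  0.3 -1.5] op 0.718 0.0
t 0.47 rot units [ -4.57  -2.4  -11.2 ] then shift units [1.251 0.164 0.12 ] | shift in present axes [ 0.821 -0.822  0.506]
```

```bash
python3 -m inch '[[0,0,-0.3,-0.38,-0.2,-0.933],[0,0,0,-0.38,-0.2,-0.933],[0,0,0,-0.38,-0.2,-0.933],[0,0,0,-0.38,-0.2,-0.933],[0,0,0,-0.38,-0.2,-0.933],[0,0,0,-0.38,-0.2,-0.933],[0,0,0,-0.38,-0.2,-0.933],[0,0,0,-0.38,-0.2,-0.933],[0,0,0,-0.38,-0.2,-0.933],[0,0,0,-0.38,-0.2,-0.933]]' 0 >/dev/null;  python3 -m inch '[[0,0,0,-0.38,-0.2,-0.933],[0,0,0,-0.38,-0.2,-0.933],[0.6,0,0,0,0,0],[0.6,0.1,0,0,0,0],[0,0,0,0,0,0]]'; python3 plan.py fr 0.22 50
```

```text
clock: 2.35
ee_pos: [639.0, 30.7, 268.3]
tcp_rot: [0.204, 0.277, 0.937, 0.063]
force: [0.2, -1.0, 0.2]
opening: 0.503
gripper_force: 0.0
screw angle of tool 0.219 grasp pt in cover [ 51.5 -52.   99. ] tilt err deg 0.38 F [ 0.2 -1.   0.2] op 0.503 0.0
t 2.35 rot units [-0.04 -0.06  0.02] then shift units [0.056 0.023 0.331] | shift in present axes [0.054 0.024 0.331]
```

```bash
python3 -m inch '[[0.055,0.023,0.4,-0.04,-0.06,0],[0,0,0.4,0,0,0],[0,0,0.4,0,0,0],[0,0,0.38,0,0,0],[0,0,0,0,0,0]]'; python3 plan.py fr 0.22 0
python3 - <<'E'
from h import *
c=manip.camera("side"); a=cv2.resize(c["color"][130:270,250:400,::-1],(400,373),interpolation=cv2.INTER_CUBIC)
d=manip.camera("scene"); b=cv2.resize(d["color"][170:310,220:370,::-1],(400,373),interpolation=cv2.INTER_CUBIC)
cv2.imwrite("pics/g1.png",np.hstack([a,b]))
E
```

```text
clock: 2.98
ee_pos: [665.7, 31.7, 210.2]
tcp_rot: [0.206, 0.278, 0.936, 0.064]
force: [-0.3, 0.9, 0.5]
opening: 0.502
gripper_force: 0.0
screw angle of tool 0.22 grasp pt in cover [ 51.  -51.4  35. ] tilt err deg 0.07 F [-0.3  0.9  0.5] op 0.502 0.0
t 2.98 rot units [-0.01 -0.   -0.  ] then shift units [ 0.041  0.015 -0.019] | shift in present axes [ 0.041  0.015 -0.019]
```

View pics/g1.png

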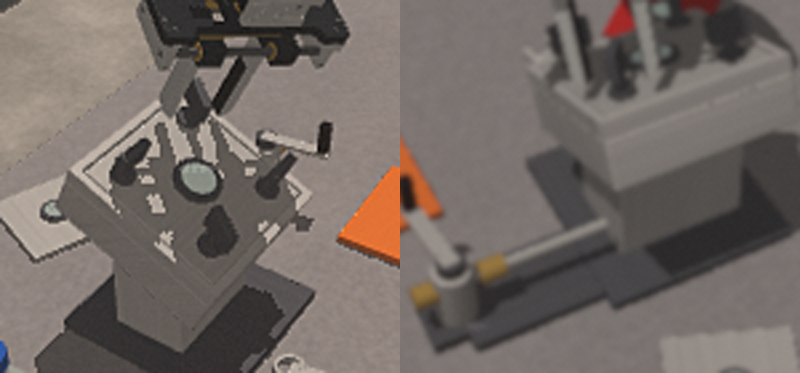

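Left half: the fingers straddle the fr wing at (195,105). I'll close on it.

```bash
python3 -m inch '[[0.04,0.015,0,0,0,0],[0,0,0,0,0,0],[0,0,0,0,0,0],[0,0,0,0,0,0]]' -1; python3 plan.py fr 1.2 0
```

```text
clock: 3.58
ee_pos: [664.5, 32.5, 211.3]
tcp_rot: [0.207, 0.278, 0.936, 0.064]
force: [-6.2, -9.9, 1.0]
opening: 0.111
gripper_force: 21.2
screw angle of tool 0.221 grasp pt in cover [ 50.4 -50.6  36.4] tilt err deg 0.1 F [-6.2 -9.9  1. ] op 0.111 21.160469299647957
t 3.58 rot units [-0.    0.02 11.22] then shift units [ 0.015 -0.01   0.116] | shift in present axes [0.017 0.007 0.116]
```

```bash
python3 -m inch '[[0,-0.02,0,0,0,0.5],[0,0,0.009,0,0,1],[0,0,0.009,0,0,1],[0,0,0.009,0,0,1],[0,0,0.009,0,0,1],[0,0,0.009,0,0,1],[0,0,0.009,0,0,1],[0,0,0.009,0,0,1]]' -1; python3 plan.py fr 1.2 0
```

```text
clock: 4.58
ee_pos: [665.5, 32.2, 208.9]
tcp_rot: [0.176, 0.565, 0.796, 0.128]
force: [-1.1, -2.0, 0.5]
opening: 0.103
gripper_force: 29.9
screw angle of tool 0.878 grasp pt in cover [ 50.3 -50.9  33.9] tilt err deg 0.09 F [-1.1 -2.   0.5] op 0.103 29.92891475558281
t 4.58 rot units [0.01 0.01 3.69] then shift units [ 0.022 -0.008  0.052] | shift in present axes [ 0.023 -0.     0.052]
```

```bash
python3 -m inch '[[0.01,0,0.009,0,0,1],[0.01,0,0.009,0,0,1],[0,0,0.009,0,0,1],[0,0,0.009,0,0,0.7],[0,0,0,0,0,0]]' -1; python3 plan.py fr 1.2 0;  python3 -m inch '[[0,0,0,0,0,0],[0,0,0,0,0,0],[0,0,-0.5,0,0,0],[0,0,-0.6,0,0,0],[0.8,-0.8,0,0,0,0],[0.8,-0.8,0,0,0,0],[0.8,-0.8,0,0,0,0],[0,0,0,0,0,-1],[0,0,0,0,0,-1],[0,0,0,0,0,-1]]' 0 >/dev/null;  python3 -m inch '[[0,0,0,0,0,-1],[0,0,0,0,0,-1],[0,0,0,0,0,-1],[0,0,0,0,0,-1],[0,0,0,0,0,-1],[0,0,0,0,0,-1],[0,0,0,0,0,-1],[0,0,0,0,0,-1],[0,0,0,0,0,-1],[0,0,0,0,0,-0.6]]' 0; python3 plan.py nl 0.12 0
```

```text
clock: 5.2
ee_pos: [666.0, 32.4, 207.7]
tcp_rot: [0.153, 0.685, 0.695, 0.154]
force: [0.0, -5.4, 1.2]
opening: 0.104
gripper_force: 29.9
screw angle of tool 1.198 grasp pt in cover [ 50.3 -50.7  32.5] tilt err deg 0.13 F [ 0.  -5.4  1.2] op 0.104 29.946980327367783
t 5.2 rot units [0.02 0.02 0.02] then shift units [ 0.018 -0.007  0.018] | shift in present axes [ 0.019 -0.007  0.018]
clock: 7.7
ee_pos: [559.0, 127.8, 208.0]
tcp_rot: [0.212, 0.219, 0.951, 0.052]
force: [-0.2, 0.1, -0.7]
opening: 0.497
gripper_force: 0.0
screw angle of tool 0.096 grasp pt in cover [-45.5  46.1  77.6] tilt err deg 0.18 F [-0.2  0.1 -0.7] op 0.497 0.0
t 7.7 rot units [0.01 0.03 0.28] then shift units [0.147 0.032 1.036] | shift in present axes [0.149 0.034 1.036]
```

```bash
python3 -m inch '[[0.15,0.034,0,0,0,0],[0,0,0.5,0,0,0],[0,0,0.53,0,0,0],[0,0,0,0,0,0]]' 0; python3 plan.py nl 0.1 0;python3 -m inch '[[0,0,0,0,0,0],[0,0,0,0,0,0],[0,0,0,0,0,0],[0,0,0,0,0,0]]' -1; python3 plan.py nl 1.2 0
```

```text
clock: 8.2
ee_pos: [571.5, 131.8, 166.5]
tcp_rot: [0.21, 0.221, 0.951, 0.051]
force: [0.2, 0.1, 0.2]
opening: 0.506
gripper_force: 0.0
screw angle of tool 0.099 grasp pt in cover [-51.6  50.   34.6] tilt err deg 0.08 F [0.2 0.1 0.2] op 0.506 0.0
t 8.2 rot units [-0.01  0.01  0.01] then shift units [-0.035  0.018 -0.039] | shift in present axes [-0.035  0.018 -0.039]
clock: 8.7
ee_pos: [572.0, 131.5, 167.5]
tcp_rot: [0.211, 0.221, 0.951, 0.051]
force: [-1.3, -5.2, 2.1]
opening: 0.113
gripper_force: 29.5
screw angle of tool 0.099 grasp pt in cover [-50.7  49.7  35.3] tilt err deg 0.11 F [-1.3 -5.2  2.1] op 0.113 29.52977567911148
t 8.7 rot units [1.000e-02 2.000e-02 1.262e+01] then shift units [0.009 0.018 0.087] | shift in present axes [-0.012  0.016  0.087]
```

```bash
python3 -m inch '[[0,0,0.007,0,0,0.5],[0,0,0.007,0,0,1],[0,0,0.007,0,0,1],[0,0,0.007,0,0,1],[0,0,0.007,0,0,1],[0,0,0.007,0,0,1],[0,0,0.007,0,0,1],[0,0,0.007,0,0,1],[0,0,0.007,0,0,1],[0,0,0.007,0,0,1]]' -1; python3 plan.py nl 1.2 0;python3 -m inch '[[0,0,0.007,0,0,1],[0,0,0.007,0,0,1],[0,0,0.007,0,0,1],[0,0,0,0,0,0.1],[0,0,0,0,0,0]]' -1; python3 plan.py nl 1.2 0
```

```text
clock: 9.95
ee_pos: [573.8, 132.0, 165.0]
tcp_rot: [0.172, 0.586, 0.781, 0.133]
force: [5.2, 0.6, -4.0]
opening: 0.107
gripper_force: 30.0
screw angle of tool 0.93 grasp pt in cover [-50.2  50.1  32.3] tilt err deg 0.14 F [ 5.2  0.6 -4. ] op 0.107 30.022046975791454
t 9.95 rot units [0.03 0.01 3.09] then shift units [-0.002  0.003  0.013] | shift in present axes [-0.003  0.002  0.013]
clock: 10.58
ee_pos: [574.3, 132.0, 164.3]
tcp_rot: [0.153, 0.685, 0.695, 0.155]
force: [9.4, 0.3, -6.1]
opening: 0.106
gripper_force: 30.0
screw angle of tool 1.198 grasp pt in cover [-50.   50.1  31.4] tilt err deg 0.15 F [ 9.4  0.3 -6.1] op 0.106 30.00489693135023
t 10.57 rot units [0.03 0.   0.02] then shift units [-0.003 -0.002 -0.01 ] | shift in present axes [-0.003 -0.002 -0.01 ]
```

Run:
```python
from plan import *; from meas import measure
measure(manip.camera("side"),n,None,YAW,C)
```

```text
fl 105 mean [-1.3  4.1 33.7] zmax 42.1 pca deg from y -4.3 rect [-0.5  0.5 36.3 10.4] 86.1 top [-0.3  0.2 35.8  9.9] 86.1Traceback (most recent call last):
  File "<stdin>", line 2, in <module>
  File "meas.py", line 13, in measure
    t=w[w[:,2]>w[:,2].max()-6]
               ~~~~~~~~~~^^
    return umr_maximum(a, axis, None, out, keepdims, initial, where)
ValueError: zero-size array to reduction operation maximum which has no identity
```

```bash
python3 -m inch '[[0,0,0.015,0,0,1],[0,0,0.015,0,0,1],[0,0,0.01,0,0,1],[0,0,0.01,0,0,1],[0,0,0.01,0,0,1],[0,0,0.01,0,0,1],[0,0,0.01,0,0,1],[0,0,0.01,0,0,1],[0,0,0.01,0,0,1],[0,0,0.01,0,0,1]]' -1; python3 plan.py nl 2.4 0;python3 -m inch '[[0,0,0.01,0,0,1],[0,0,0.01,0,0,1],[0,0,0.01,0,0,1],[0,0,0,0,0,0.8],[0,0,0,0,0,0]]' -1; python3 plan.py nl 2.4 0; python3 -c "
from h import *
s=manip.sense();print(s['q'].round(2),s['wrist_torque'])"
```

```text
clock: 11.88
ee_pos: [576.7, 131.8, 161.2]
tcp_rot: [0.073, 0.915, 0.339, 0.206]
force: [1.7, -3.0, 9.5]
opening: 0.104
gripper_force: 30.0
screw angle of tool 2.074 grasp pt in cover [-49.2  49.9  27.6] tilt err deg 0.22 F [ 1.7 -3.   9.5] op 0.104 30.028265118598938
t 11.88 rot units [ 0.02 -0.04  3.74] then shift units [-0.019 -0.011  0.014] | shift in present axes [-0.014 -0.017  0.014]
clock: 12.5
ee_pos: [577.3, 131.5, 160.1]
tcp_rot: [0.039, 0.958, 0.184, 0.215]
force: [2.1, -5.3, 8.5]
opening: 0.104
gripper_force: 30.0
screw angle of tool 2.404 grasp pt in cover [-49.1  49.6  26.3] tilt err deg 0.22 F [ 2.1 -5.3  8.5] op 0.104 29.99585265351925
t 12.5 rot units [ 0.02 -0.04 -0.05] then shift units [-0.018 -0.018 -0.016] | shift in present axes [-0.018 -0.018 -0.017]
[-0.73  0.14  0.32  2.21  0.33  0.41 -1.89] [-1.20750761 -1.05881218 -0.48743839]
```

```bash
python3 -m inch '[[0,0,0,0,0,0],[0,0,0,0,0,0],[0,0,-0.5,0,0,0],[0,0,-0.7,0,0,0],[0,0,0,0,0,-1],[0,0,0,0,0,-1],[0,0,0,0,0,-1],[0,0,0,0,0,-1],[0,0,0,0,0,-1],[0,0,0,0,0,-1]]' 0 >/dev/null;  python3 -m inch '[[0,0,0,0,0,-1],[0,0,0,0,0,-1],[0,0,0,0,0,-1],[0,0,0,0,0,-1],[0,0,0,0,0,-1],[0,0,0,0,0,-1],[0,0,0,0,0,-1],[0,0,0,0,0,-0.8],[0,0,0,0,0,0]]' 0; python3 plan.py fr 1.2 0
```

```text
clock: 14.88
ee_pos: [555.5, 131.7, 202.2]
tcp_rot: [0.153, 0.685, 0.696, 0.154]
force: [-0.5, 0.9, -0.5]
opening: 0.5
gripper_force: 0.0
screw angle of tool 1.198 grasp pt in cover [-51.   50.1  73.7] tilt err deg 0.08 F [-0.5  0.9 -0.5] op 0.5 0.0
t 14.88 rot units [0.01 0.01 0.02] then shift units [-2.502  2.525  1.049] | shift in present axes [-2.507  2.518  1.053]
```

```bash
python3 -m inch '[[-0.83,0.84,0,0,0,0],[-0.83,0.84,0,0,0,0],[-0.84,0.84,0,0,0,0],[0,0,0,0,0,0],[0,0,0.5,0,0,0],[0,0,0.52,0,0,0],[0,0,0,0,0,0]]' 0;python3 plan.py fr 1.2 0; python3 -m inch '[[0,0,0,0,0,0],[0,0,0,0,0,0],[0,0,0,0,0,0],[0,0,0,0,0,0]]' -1; python3 plan.py fr 2.4 0
```

```text
clock: 15.75
ee_pos: [664.8, 33.8, 206.5]
tcp_rot: [0.152, 0.685, 0.696, 0.153]
force: [0.3, 0.8, -0.8]
opening: 0.502
gripper_force: 0.0
screw angle of tool 1.198 grasp pt in cover [ 48.7 -49.3  32. ] tilt err deg 0.1 F [ 0.3  0.8 -0.8] op 0.502 0.0
t 15.75 rot units [-0.02  0.01  0.02] then shift units [-0.017  0.033  0.006] | shift in present axes [-0.017  0.033  0.006]
clock: 16.25
ee_pos: [665.7, 33.4, 208.6]
tcp_rot: [0.153, 0.685, 0.696, 0.154]
force: [-3.3, 0.7, -0.2]
opening: 0.11
gripper_force: 17.4
screw angle of tool 1.198 grasp pt in cover [ 50.3 -49.7  33.5] tilt err deg 0.1 F [-3.3  0.7 -0.2] op 0.11 17.423480451107025
t 16.25 rot units [ 2.000e-02 -1.000e-02  1.377e+01] then shift units [-0.011  0.003  0.163] | shift in present axes [-0.007 -0.009  0.163]
```

```bash
python3 -m inch '[[0,0,0.015,0,0,1],[0,0,0.015,0,0,1],[0,0,0.01,0,0,1],[0,0,0.01,0,0,1],[0,0,0.01,0,0,1],[0,0,0.01,0,0,1],[0,0,0.01,0,0,1],[0,0,0.01,0,0,1],[0,0,0.01,0,0,1],[0,0,0.01,0,0,1]]' -1; python3 plan.py fr 2.4 0;python3 -m inch '[[0,0,0.01,0,0,1],[0,0,0.01,0,0,1],[0,0,0.01,0,0,1],[0,0,0,0,0,0.8],[0,0,0,0,0,0]]' -1; python3 plan.py fr 2.4 0; python3 -m inch '[[0,0,0,0,0,0],[0,0,0,0,0,0],[0,0,-0.5,0,0,0],[0,0,-0.7,0,0,0],[0,0,0,0,0,-1],[0,0,0,0,0,-1],[0,0,0,0,0,-1],[0,0,0,0,0,-1],[0,0,0,0,0,-1],[0,0,0,0,0,-1]]' 0 >/dev/null;  python3 -m inch '[[0,0,0,0,0,-1],[0,0,0,0,0,-1],[0,0,0,0,0,-1],[0,0,0,0,0,-1],[0,0,0,0,0,-1],[0,0,0,0,0,-1],[0,0,0,0,0,-1],[0,0,0,0,0,-0.4],[0,0,0,0,0,0]]' 0; python3 plan.py fl 1.22 0
```

```text
clock: 17.5
ee_pos: [668.1, 33.0, 205.4]
tcp_rot: [0.073, 0.915, 0.339, 0.205]
force: [-8.4, -1.2, 13.8]
opening: 0.105
gripper_force: 30.0
screw angle of tool 2.074 grasp pt in cover [ 51.1 -50.1  29.6] tilt err deg 0.17 F [-8.4 -1.2 13.8] op 0.105 29.99375581741333
t 17.5 rot units [ 0.02 -0.03  3.74] then shift units [-0.027 -0.013  0.066] | shift in present axes [-0.021 -0.021  0.066]
clock: 18.12
ee_pos: [668.8, 32.7, 204.4]
tcp_rot: [0.039, 0.958, 0.184, 0.215]
force: [-7.6, -4.5, 12.6]
opening: 0.108
gripper_force: 30.0
screw angle of tool 2.404 grasp pt in cover [ 51.3 -50.4  28.4] tilt err deg 0.19 F [-7.6 -4.5 12.6] op 0.108 29.996333420276642
t 18.12 rot units [ 0.02 -0.03 -0.05] then shift units [-0.028 -0.023  0.035] | shift in present axes [-0.029 -0.023  0.035]
clock: 20.5
ee_pos: [647.7, 33.1, 246.6]
tcp_rot: [0.15, 0.697, 0.683, 0.157]
force: [0.1, 0.3, -0.2]
opening: 0.502
gripper_force: 0.0
screw angle of tool 1.234 grasp pt in cover [ 50.1 -49.8  75.6] tilt err deg 0.09 F [ 0.1  0.3 -0.2] op 0.502 0.0
t 20.5 rot units [ 0.02  0.01 -0.16] then shift units [ 2.494 -0.054  1.096] | shift in present axes [ 2.494 -0.09   1.095]
```

```bash
sed -i 's/^        w=q\[k\]/        w=q[k]\n        if len(w)<15: print(name,"hidden"); continue/' meas.py
python3 - <<'E'
from plan import *; from meas import measure
for c in ["side","scene"]: print(c); measure(manip.camera(c),n,None,YAW,C)
E
```

```text
side
fl 105 mean [-1.3  3.9 33.4] zmax 42.1 pca deg from y -4.2 rect [-0.4 -0.3 36.4 10.2] 86.8 top [-0.3 -0.6 36.   9.5] 87.6
fr 113 mean [-0.7  2.5 29.1] zmax 37.8 pca deg from y 111.1 rect [ 0.1 -0.3 35.9 13.5] 23.5 top [ 0.5 -0.5 35.2 13.1] 21.5
nl 134 mean [-0.3  2.3 29. ] zmax 37.5 pca deg from y 112.2 rect [ 0.1 -0.  35.8 11.4] 22.2 top [ 0.  -0.4 35.4 10.8] 22.1
nr 79 mean [-0.4  5.3 34.3] zmax 42.4 pca deg from y -3.0 rect [-0.1  0.7 34.8 10.2] 89.7 top [ 0.3  0.8  9.2 32.9] 0.3
scene
fl 195 mean [ 4.1 -2.2 29.4] zmax 42.1 pca deg from y 175.5 rect [ 2.  -0.9 37.  14.3] 87.7 top [ 1.8 -0.1 35.4 13.4] 88.5
fr 145 mean [ 5.4 -2.  27.5] zmax 37.0 pca deg from y -63.7 rect [ 2.3 -1.8 38.5 14.3] 16.7 top [ 1.8 -1.9 36.5 14.3] 16.7
nl 124 mean [ 4.7 -2.3 27.2] zmax 36.9 pca deg from y -65.3 rect [ 1.7 -2.  40.9 11.8] 26.5 top [ 2.1 -2.  36.2 10.2] 21.5
nr 177 mean [ 4.  -2.3 28.9] zmax 41.4 pca deg from y 176.8 rect [ 2.5 -0.6 13.2 36. ] 2.4 top [ 2.5 -2.5 12.7 31. ] 5.5
```

fr and nl are tight (wing about 68° past centre), and fl and nr are still half way. Next is fl.

```bash
python3 -m inch '[[0.83,-0.03,0,0,0,0],[0.83,-0.03,0,0,0,0],[0.83,-0.03,0,0,0,0],[0,0,0,0,0,0],[0,0,0.5,0,0,0],[0,0,0.57,0,0,0],[0,0,0,0,0,0]]' 0;python3 plan.py fl 1.22 0; python3 -m inch '[[0,0,0,0,0,0],[0,0,0,0,0,0],[0,0,0,0,0,0],[0,0,0,0,0,0]]' -1; python3 plan.py fl 2.4 0
```

```text
clock: 21.48
ee_pos: [663.9, 131.7, 206.3]
tcp_rot: [0.15, 0.698, 0.683, 0.156]
force: [0.1, -0.1, 1.1]
opening: 0.5
gripper_force: 0.0
screw angle of tool 1.234 grasp pt in cover [49.  48.7 31.7] tilt err deg 0.15 F [ 0.1 -0.1  1.1] op 0.5 0.0
t 21.48 rot units [-0.01  0.03 -0.16] then shift units [ 0.034  0.024 -0.002] | shift in present axes [ 0.034  0.024 -0.002]
clock: 21.98
ee_pos: [664.4, 133.1, 208.2]
tcp_rot: [0.15, 0.697, 0.683, 0.157]
force: [1.1, 0.1, 1.4]
opening: 0.112
gripper_force: 18.6
screw angle of tool 1.233 grasp pt in cover [50.2 50.  33.1] tilt err deg 0.12 F [1.1 0.1 1.4] op 0.112 18.64887535572052
t 21.98 rot units [ 2.000e-02 -1.000e-02  1.338e+01] then shift units [-0.006 -0.002  0.153] | shift in present axes [-0.    -0.006  0.153]
```

```bash
python3 -m inch '[[0,0,0.015,0,0,1],[0,0,0.015,0,0,1],[0,0,0.01,0,0,1],[0,0,0.01,0,0,1],[0,0,0.01,0,0,1],[0,0,0.01,0,0,1],[0,0,0.01,0,0,1],[0,0,0.01,0,0,1],[0,0,0.01,0,0,1],[0,0,0.01,0,0,1]]' -1 >/dev/null;python3 -m inch '[[0,0,0.01,0,0,1],[0,0,0.01,0,0,1],[0,0,0.01,0,0,1],[0,0,0,0,0,0.5],[0,0,0,0,0,0]]' -1; python3 plan.py fl 2.4 0; python3 -m inch '[[0,0,0,0,0,0],[0,0,0,0,0,0],[0,0,-0.5,0,0,0],[0,0,-0.7,0,0,0],[0,0,0,0,0,-1],[0,0,0,0,0,-1],[0,0,0,0,0,-1],[0,0,0,0,0,-1],[0,0,0,0,0,-1],[0,0,0,0,0,-1]]' 0 >/dev/null;  python3 -m inch '[[0,0,0,0,0,-1],[0,0,0,0,0,-1],[0,0,0,0,0,-1],[0,0,0,0,0,-1],[0,0,0,0,0,-1],[0,0,0,0,0,-1],[0,0,0,0,0,-1],[0,0,0,0,0,-0.7],[0,0,0,0,0,0]]' 0; python3 plan.py nr 1.2 0
```

```text
clock: 23.85
ee_pos: [667.3, 132.6, 203.9]
tcp_rot: [0.038, 0.959, 0.181, 0.215]
force: [-8.7, -4.3, 17.6]
opening: 0.104
gripper_force: 30.0
screw angle of tool 2.412 grasp pt in cover [51.1 49.5 28. ] tilt err deg 0.18 F [-8.7 -4.3 17.6] op 0.104 30.02570539712906
t 23.85 rot units [ 0.02 -0.03 -0.14] then shift units [-0.021 -0.022  0.025] | shift in present axes [-0.022 -0.022  0.025]
clock: 26.22
ee_pos: [646.2, 132.7, 246.0]
tcp_rot: [0.151, 0.691, 0.689, 0.155]
force: [-0.6, -0.5, -0.2]
opening: 0.497
gripper_force: 0.0
screw angle of tool 1.216 grasp pt in cover [49.7 49.9 75.1] tilt err deg 0.08 F [-0.6 -0.5 -0.2] op 0.497 0.0
t 26.23 rot units [ 0.02  0.01 -0.18] then shift units [-2.497 -2.494  1.082] | shift in present axes [-2.535 -2.456  1.08 ]
```

```bash
python3 -m inch '[[-0.85,-0.82,0,0,0,0],[-0.85,-0.82,0,0,0,0],[-0.84,-0.82,0,0,0,0],[0,0,0,0,0,0],[0,0,0.5,0,0,0],[0,0,0.56,0,0,0],[0,0,0,0,0,0]]' 0;python3 plan.py nr 1.2 0; python3 -m inch '[[0,0,0,0,0,0],[0,0,0,0,0,0],[0,0,0,0,0,0],[0,0,0,0,0,0]]' -1; python3 plan.py nr 2.4 0
```

```text
clock: 27.1
ee_pos: [575.3, 31.8, 164.5]
tcp_rot: [0.152, 0.691, 0.69, 0.154]
force: [-0.5, -0.5, 0.5]
opening: 0.503
gripper_force: 0.0
screw angle of tool 1.215 grasp pt in cover [-50.2 -50.   31.7] tilt err deg 0.13 F [-0.5 -0.5  0.5] op 0.503 0.0
t 27.1 rot units [-0.    0.03 -0.18] then shift units [ 0.001  0.006 -0.001] | shift in present axes [ 0.001  0.006 -0.001]
clock: 27.6
ee_pos: [575.2, 31.8, 165.8]
tcp_rot: [0.152, 0.691, 0.69, 0.156]
force: [-0.8, -0.5, 0.4]
opening: 0.111
gripper_force: 20.1
screw angle of tool 1.215 grasp pt in cover [-49.8 -50.   33. ] tilt err deg 0.12 F [-0.8 -0.5  0.4] op 0.111 20.087297558784485
t 27.6 rot units [ 2.000e-02 -1.000e-02  1.358e+01] then shift units [-0.006 -0.004  0.149] | shift in present axes [ 0.001 -0.007  0.149]
```

```bash
python3 -m inch '[[0,0,0.015,0,0,1],[0,0,0.015,0,0,1],[0,0,0.01,0,0,1],[0,0,0.01,0,0,1],[0,0,0.01,0,0,1],[0,0,0.01,0,0,1],[0,0,0.01,0,0,1],[0,0,0.01,0,0,1],[0,0,0.01,0,0,1],[0,0,0.01,0,0,1]]' -1 >/dev/null;python3 -m inch '[[0,0,0.01,0,0,1],[0,0,0.01,0,0,1],[0,0,0.01,0,0,1],[0,0,0,0,0,0.6],[0,0,0,0,0,0]]' -1; python3 plan.py nr 2.4 0; python3 -m inch '[[0,0,0,0,0,0],[0,0,0,0,0,0],[0,0,-0.5,0,0,0],[0,0,-0.9,0,0,0],[0,0,-0.8,0,0,0],[0,0,0,0,0,-1],[0,0,0,0,0,-1],[0,0,0,0,0,-1],[0,0,0,0,0,-1],[0,0,0,0,0,-1]]' 0
python3 - <<'E'
from plan import *; from meas import measure
for k in ["side","scene"]:
    print(k); c=manip.camera(k); measure(c,n,None,YAW,C); P=cloud(c)
    L=(P-C)@F; m=(abs(L[...,0])<35)&(abs(L[...,1])<35)&(np.hypot(L[...,0],L[...,1])>27)&(abs(L[...,2])<12)
    q=L[m]; A=np.c_[q[:,:2],np.ones(len(q))]; print("cover plane rel model",np.linalg.lstsq(A,q[:,2],rcond=None)[0].round(4))
    # valve grip: dark points near, z 85..125
    m=(P[...,2]>88)&(P[...,2]<125)&(abs(P[...,0]-610)<90)&(P[...,1]<-70)&(P[...,1]>-260)
    v,u=np.nonzero(m); g=P[m]; print(len(g), np.c_[u,v,g.round(0)][::max(1,len(g)//14)].astype(int).tolist())
c=manip.camera("side"); a=cv2.resize(c["color"][140:230,310:410,::-1],(400,360),interpolation=cv2.INTER_CUBIC)
d=manip.camera("scene"); b=cv2.resize(d["color"][220:310,200:300,::-1],(400,360),interpolation=cv2.INTER_CUBIC)
cv2.imwrite("pics/v1.png",np.hstack([a,b]))
E
```

```text
clock: 29.48
ee_pos: [578.3, 31.3, 161.3]
tcp_rot: [0.038, 0.958, 0.185, 0.215]
force: [-10.4, -3.7, 19.8]
opening: 0.104
gripper_force: 30.0
screw angle of tool 2.404 grasp pt in cover [-48.9 -50.6  27.6] tilt err deg 0.18 F [-10.4  -3.7  19.8] op 0.104 30.00699073076248
t 29.48 rot units [ 0.02 -0.03 -0.04] then shift units [-0.022 -0.024  0.016] | shift in present axes [-0.022 -0.024  0.016]
clock: 30.72
ee_pos: [542.1, 33.7, 232.4]
tcp_rot: [0.082, 0.895, 0.392, 0.199]
force: [-0.2, 1.2, 0.0]
opening: 0.501
gripper_force: 0.0
side
fl 127 mean [-1.2  2.2 29.4] zmax 38.0 pca deg from y 111.8 rect [-0.5  0.2 35.3 11. ] 20.6 top [-0.5  0.3 35.  10.8] 19.2
fr 114 mean [-0.8  2.4 28.6] zmax 37.3 pca deg from y 109.7 rect [-0.3  0.3 35.8 12. ] 18.0 top [-0.   0.4 35.2 12. ] 18.0
nl 133 mean [-0.1  2.3 29.2] zmax 38.4 pca deg from y 112.5 rect [-0.3  0.3 36.3 12. ] 20.7 top [-0.1 -0.4 33.8 10.4] 21.7
nr 121 mean [ 0.1  2.6 28.3] zmax 37.4 pca deg from y 109.3 rect [ 0.   0.9 34.9 11.9] 24.2 top [ 0.7  0.  34.3 10.7] 21.5
cover plane rel model [-1.8000e-03  2.0000e-04 -4.7915e+00]
13 [[37
[... 662 characters left out ...]
om y -62.4 rect [ 1.4 -2.3 37.6 10.4] 28.1 top [ 0.9 -2.  37.1 10.2] 26.0
nr 121 mean [ 5.  -1.9 27.4] zmax 37.2 pca deg from y -65.5 rect [ 0.4 -1.6 42.5 12.4] 22.4 top [ 2.9 -0.7 37.3 11.7] 20.7
cover plane rel model [ 3.800e-03  8.700e-03 -4.301e+00]
78 [[219, 235, 599, -138, 114], [219, 236, 604, -140, 117], [218, 237, 606, -143, 117], [223, 237, 613, -133, 119], [222, 238, 614, -136, 119], [220, 239, 612, -141, 115], [218, 240, 607, -144, 108], [223, 240, 611, -134, 108], [222, 241, 616, -138, 111], [221, 242, 612, -140, 104], [220, 243, 613, -142, 104], [225, 243, 611, -131, 96], [223, 244, 614, -137, 98], [222, 245, 614, -139, 96], [221, 246, 613, -142, 93], [222, 247, 615, -140, 91]]
```

View pics/v1.png

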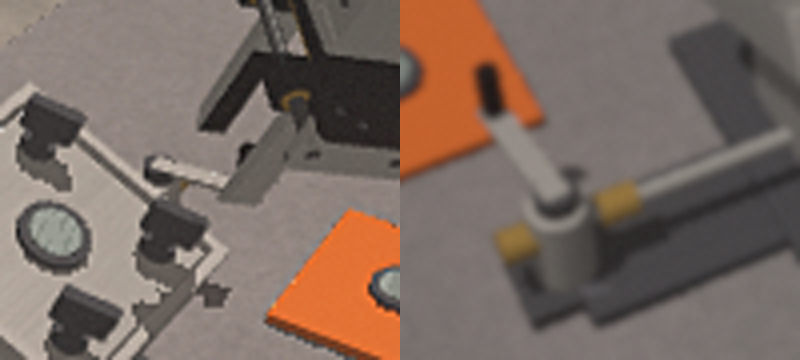

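All four wings are at about 69° past centre and the cover has dropped about 5 mm parallel, so it is tight. In the right half, the valve grip is at (488,88) and the hub at (560,190). Next I'll fix the axis.

Run:
```python
from plan import *
from scipy.optimize import least_squares
import pickle
c0=pickle.load(open("side.pkl","rb"))
for nm,c in [("side0",c0),("scene",manip.camera("scene"))]:
    P=cloud(c); box=(P[...,0]>560)&(P[...,0]<760)&(P[...,1]>-240)&(P[...,1]<-70)
    for lo,hi in [(92,122),(74,90),(62,74),(30,62)]:
        m=box&(P[...,2]>lo)&(P[...,2]<hi); g=P[m]
        if len(g): print(nm,lo,hi,len(g),g.mean(0).round(1),"min",g.min(0).round(0),"max",g.max(0).round(0))
    m=box&(P[...,2]>74)&(P[...,2]<90); r=cv2.minAreaRect(P[m][:,:2].astype(np.float32)); print(r, cv2.boxPoints(r).round(0).tolist())
    m=box&(P[...,2]>30)&(P[...,2]<62); g=P[m]
    m=box&(P[...,2]>95)&(P[...,2]<117); gg=P[m]; 
    f=lambda p:np.hypot(gg[:,0]-p[0],gg[:,1]-p[1])-7
    o=np.array(c["origin"])[:2]; d=gg[:,:2].mean(0)-o; d/=np.linalg.norm(d)
    print("grip",least_squares(f,gg[:,:2].mean(0)+5*d,loss="soft_l1").x.round(1))
    # body side: cylinder r 18
    g=g[(np.hypot(g[:,0]-675,g[:,1]+160)<35)]
    if len(g)>10: print("body",len(g),least_squares(lambda p:np.hypot(g[:,0]-p[0],g[:,1]-p[1])-18,g[:,:2].mean(0)+12*d,loss="soft_l1").x.round(1))
```

```text
side0 92 122 41 [ 606.4 -133.9  107.2] min [ 600. -142.   94.] max [ 614. -130.  120.]
side0 74 90 133 [ 645.5 -128.5   81.5] min [ 600. -144.   74.] max [ 685. -114.   89.]
side0 62 74 26 [ 665.1 -120.5   69.5] min [ 656. -132.   62.] max [ 689. -113.   74.]
side0 30 62 8 [ 660.  -132.9   56.1] min [ 657. -152.   51.] max [ 665. -122.   62.]
((642.562744140625, -129.26416015625), (85.4774169921875, 26.446617126464844), 4.366283893585205) [[599.0, -119.0], [601.0, -146.0], [686.0, -139.0], [684.0, -113.0]]
grip [ 608.6 -138. ]
scene 92 122 71 [ 611.8 -138.4  109. ] min [ 603. -145.   92.] max [ 618. -131.  122.]
scene 74 90 265 [ 652.6 -131.5   82.3] min [ 603. -145.   74.] max [ 688. -116.   90.]
scene 62 74 117 [ 683.8 -130.1   68.4] min [ 661. -155.   62.] max [ 695. -103.   73.]
scene 30 62 334 [ 683.  -121.3   51.6] min [ 664. -162.   30.] max [695. -70.  62.]
((645.1987915039062, -129.9518585205078), (85.59234619140625, 24.3839111328125), 4.77763557434082) [[602.0, -121.0], [604.0, -146.0], [689.0, -139.0], [687.0, -114.0]]
grip [ 607.9 -137.6]
body 145 [ 671.4 -138.3]
```

```bash
cat > vp.py <<'E'
from plan import *
AX=np.array([675.5,-128.]); 
def vpose(g,z,phi):
    ty=np.array([np.cos(phi),np.sin(phi),0]); tz=np.array([0,0,-1.]); return np.array([g[0],g[1],z]),np.stack([np.cross(ty,tz),ty,tz],1)
PHI=np.arctan2(-.65,.76)
if __name__=="__main__": 
    go(*vpose((608.3,-137.8),float(sys.argv[1]),PHI)); s=manip.sense(); print(s["q"].round(2))
E
python3 vp.py 160
```

```text
t 30.98 rot units [ 3.63 -3.4  -0.48] then shift units [-2.187  4.046  1.811] | shift in present axes [-2.644  3.489  2.296]
[-1.35 -0.23  1.    2.25  0.53  0.66 -1.43]
```

```bash
python3 -m inch '[[0,0,0,0.73,-0.68,-0.1],[0,0,0,0.73,-0.68,-0.1],[0,0,0,0.73,-0.68,-0.1],[0,0,0,0.73,-0.68,-0.1],[0,0,0,0.73,-0.68,-0.1],[-0.44,0.8,0,0,0,0],[-0.44,0.8,0,0,0,0],[-0.44,0.8,0.2,0,0,0],[-0.44,0.8,0.4,0,0,0],[-0.44,0.8,0.4,0,0,0]]' 0; python3 vp.py 120
```

```text
clock: 32.22
ee_pos: [601.9, -143.7, 199.8]
tcp_rot: [0.015, 0.91, 0.414, 0.019]
force: [0.5, 0.1, 0.4]
opening: 0.502
gripper_force: 0.0
t 32.23 rot units [ 0.48 -0.25 -0.11] then shift units [0.216 0.026 1.996] | shift in present axes [ 0.173 -0.06   1.999]
[-0.61  0.47  1.    1.82 -0.46  1.05 -0.16]
```

```bash
python3 -m inch '[[0.2,0.02,0,0.4,-0.2,-0.1],[0,0,0.7,0.08,0,0],[0,0,0.7,0,0,0],[0,0,0.6,0,0,0],[0,0,0,0,0,0]]' 0; python3 vp.py 90
python3 - <<'E'
from h import *
d=manip.camera("scene"); b=cv2.resize(d["color"][190:310,170:320,::-1],(750,600),interpolation=cv2.INTER_CUBIC)
cv2.imwrite("pics/v2.png",b)
E
```

```text
clock: 32.85
ee_pos: [606.7, -136.9, 119.4]
tcp_rot: [-0.001, 0.908, 0.418, 0.001]
force: [0.1, 0.5, 1.2]
opening: 0.498
gripper_force: 0.0
t 32.85 rot units [-0.02 -0.02 -0.01] then shift units [0.01  0.045 0.734] | shift in present axes [0.009 0.046 0.734]
[-0.52  0.59  0.9   1.84 -0.56  0.98 -0.09]
```

View pics/v2.png

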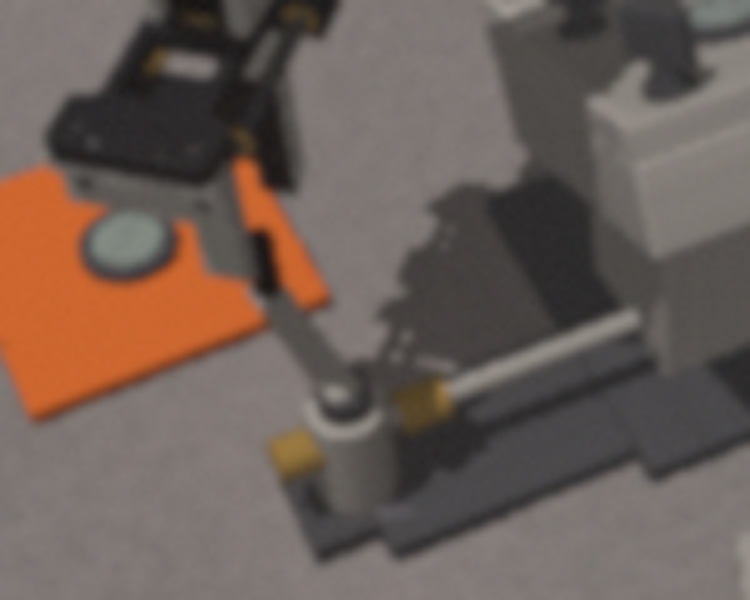

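The fingers straddle the grip at (262,262), with the hub at (343,390). I'll lower and close.

```bash
python3 -m inch '[[0.01,0.045,0.35,0,0,0],[0,0,0.38,0,0,0],[0,0,0,0,0,0]]' 0 ; python3 -m inch '[[0,0,0,0,0,0],[0,0,0,0,0,0],[0,0,0,0,0,0],[0,0,0,0,0,0]]' -1
python3 - <<'E'
from vp import *
s=manip.sense(); M=rot(s["tcp_rot"]); g=s["ee_pos"][:2]; r=g-AX; a0=np.arctan2(-r[1],-r[0])-YAW
print("a",a0,np.linalg.norm(r))
prev=s["ee_pos"]; 
for a in np.r_[np.linspace(a0,1.6,12)[1:]]:
    p=np.r_[AX-68*np.array([np.cos(a+YAW),np.sin(a+YAW)]),prev[2]]; print(round(a,2),(M.T@(p-prev)/40).round(3)); prev=p
E
```

```text
clock: 33.28
ee_pos: [608.7, -137.6, 90.6]
tcp_rot: [-0.001, 0.908, 0.418, 0.001]
force: [0.0, 0.5, 1.1]
opening: 0.503
gripper_force: 0.0
clock: 33.78
ee_pos: [609.3, -137.8, 92.0]
tcp_rot: [-0.001, 0.908, 0.419, 0.002]
force: [-1.8, 0.7, 1.9]
opening: 0.141
gripper_force: 30.0
a 0.1330108195899309 66.9220929781475
0.27 [-0.158  0.163 -0.001]
0.4 [-0.112  0.197 -0.   ]
0.53 [-0.085  0.21  -0.   ]
0.67 [-0.056  0.219 -0.   ]
0.8 [-0.026  0.225  0.   ]
0.93 [0.004 0.227 0.   ]
1.07 [0.034 0.224 0.   ]
1.2 [0.063 0.218 0.   ]
1.33 [0.092 0.207 0.001]
1.47 [0.118 0.193 0.001]
1.6 [0.143 0.176 0.001]
```

```bash
python3 -m inch '[[-0.138,0.18,0,0,0,0],[-0.112,0.197,0,0,0,0],[-0.085,0.21,0,0,0,0],[-0.056,0.219,0,0,0,0],[-0.026,0.225,0,0,0,0],[0.004,0.227,0,0,0,0]]' -1; python3 vp.py 92|tail -1
```

```text
clock: 34.52
ee_pos: [636.9, -183.0, 91.8]
tcp_rot: [-0.001, 0.908, 0.419, 0.002]
force: [-5.5, 0.7, 5.6]
opening: 0.139
gripper_force: 30.0
[-0.39  0.68  0.85  1.77 -0.61  0.98 -0.01]
```

```bash
python3 -m inch '[[0.034,0.224,0,0,0,0],[0.063,0.218,0,0,0,0],[0.092,0.207,0,0,0,0],[0.118,0.193,0,0,0,0],[0.14,0.17,0,0,0,0],[0,0,0,0,0,0]]' -1;  python3 - <<'E'
from vp import *
s=manip.sense(); r=s["ee_pos"][:2]-AX; print(np.arctan2(-r[1],-r[0])-YAW,np.linalg.norm(r))
E
```

```text
clock: 35.28
ee_pos: [677.2, -195.3, 91.5]
tcp_rot: [-0.003, 0.908, 0.418, 0.0]
force: [-18.8, 9.1, 15.8]
opening: 0.141
gripper_force: 30.0
1.5830668718500136 67.35539616304888
```

At the stop. I'll open, rise and check.

```bash
python3 -m inch '[[0,-0.02,0,0,0,0],[0,0,0,0,0,0],[0,0,0,0,0,0],[0,0,-0.5,0,0,0],[0,0,-0.9,0,0,0],[0,0,-0.9,0,0,0],[0,0,-0.9,0,0,0],[-0.5,0,-0.9,0,0,0],[-0.5,0,0,0,0,0],[0,0,0,0,0,0]]' 0
python3 - <<'E'
from vp import *
from meas import measure
d=manip.camera("scene"); measure(d,n,None,YAW,C); P=cloud(d)
m=(P[...,2]>95)&(P[...,2]<117)&(abs(P[...,0]-660)<60)&(abs(P[...,1]+170)<60); g=P[m]
o=np.array(d["origin"])[:2]; v=g[:,:2].mean(0)-o; v/=np.linalg.norm(v); p=g[:,:2].mean(0)+5*v; r=p-AX; print(len(g),p,"valve",np.arctan2(-r[1],-r[0])-YAW)
cv2.imwrite("pics/end.png",cv2.resize(d["color"][100:350,170:450,::-1],(672,600)))
E
```

```text
clock: 36.52
ee_pos: [651.0, -227.7, 256.7]
tcp_rot: [-0.0, 0.909, 0.417, 0.002]
force: [0.6, 0.6, -0.3]
opening: 0.5
gripper_force: 0.0
fl 146 mean [ 4.8 -2.4 27.2] zmax 36.8 pca deg from y -64.8 rect [ 1.1 -1.4 40.3 13.7] 25.6 top [ 0.4 -1.3 35.6 13.3] 12.9
fr 145 mean [ 5.3 -1.9 27.4] zmax 36.4 pca deg from y -65.6 rect [ 2.3 -2.2 39.3 13.2] 26.2 top [ 2.6 -2.  35.8 10.6] 18.0
nl 122 mean [ 4.9 -2.5 27.4] zmax 37.4 pca deg from y -62.4 rect [ 2.9 -3.3 37.5 12.9] 27.7 top [ 3.5 -3.1 36.2 12.4] 26.5
nr 124 mean [ 5.2 -2.1 27.2] zmax 37.3 pca deg from y -65.7 rect [ 2.2 -1.  38.9 13.3] 18.6 top [ 1.8 -0.7 35.9 11.9] 17.4
52 [ 675.13372957 -195.30797313] valve 1.5518546711523062
```

View pics/end.png

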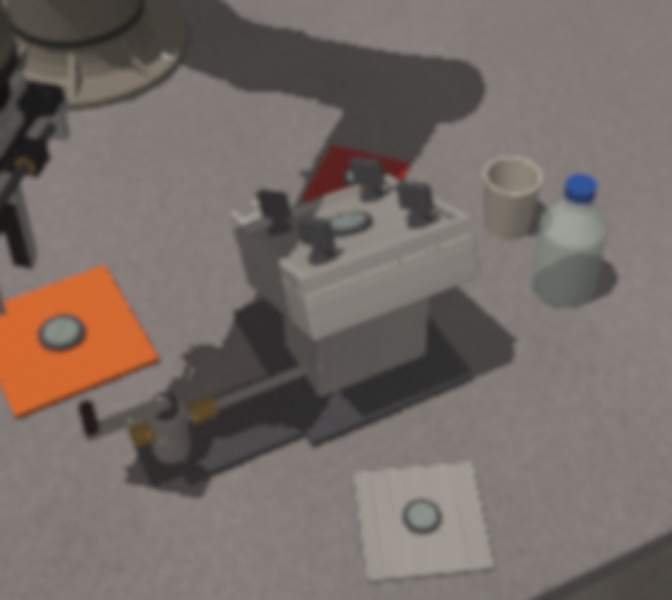

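The handle lies in line with its pipe (grip at (90,418)). All four wings at (270,210), (318,238), (366,178) and (415,202) are parallel in the tight position, and the cup and bottle are standing. I'm handing in.

```bash
python3 -c "
from station import manip
print(manip.finish_job())"
```

```text
the job is handed in; nothing more can be done
None
```

The job is handed in at about 37 s on the clock: all four screws measured tight (about 2.4 rad), the cover measured down parallel on its gasket, and the valve at about 1.55 rad and let go; the cup and bottle still stand, the wrench was not rechecked at the end, and no verdict came back.

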